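# Fit the keyed drive shaft into the sieve-shaker pulley hub

### The job

Take the shaft that has a key on its side (not the plain one) out of the stand, put it nose down into the pulley hub of the sieve-shaker drive, and turn it until its key slips into the keyway; then keep pushing until the shaft's collar sits down on the hub, against the spring inside. Finish while holding: still grip the shaft and press it home when you stop, so that I can tighten the grub screw. Leave the plain shaft in the stand and the other things where they are.

Things in the scene. Friction and masses are not known exactly. Their poses are not given: they have to be found in the camera images.
- keyed_shaft: Loose steel shaft, 100 mm, about 0.2 kg, upright in either hole of the stand. Origin: centre of its lower end, z up. Round nose 22 mm wide (tapered tip), 18 mm long; above it, 18 to 44 mm up, a key 8 mm wide stands out along own -x to 16 mm from the axis (at the start it faces the robot within 0.75 rad); collar 38 mm wide at 48 to 54 mm; grip head as point keyed_shaft_head.
- keyed_shaft_head (a point): Middle of the keyed shaft's square grip head, 80 mm above the shaft's origin. The head is 24 x 24 mm, flats facing the shaft's own x and y, from 54 to 100 mm up.
- plain_shaft: The same shaft without any key, in the other hole. Stays in the stand.
- shaft_stand: Fixed black block, 64 x 160 x 30 mm (x, y, z), origin at the centre of its underside. Two holes, 45 mm either side of its centre along its y, 15 mm deep, about 1 mm clearance: a shaft in it has its origin 15 mm above the bench.
- drive_base: Fixed grey drive base, 150 x 130 x 45 mm, origin at the centre of its underside; front (switch) at own -x. On it sits the pulley hub: a belt pulley 76 mm in diameter up to 65 mm above the bench, then a hub 49 mm in diameter up to 80 mm. The keyway stands at an unknown angle within 0.6 rad either way of the base's own -x: find it by sight or feel.
- hub_mouth (a point): Centre of the bore (24.4 mm wide, keyway 10.5 mm) at the hub's top face, 80 mm above the bench; axes as drive_base. The hub is stiff (1.5 N m) and stays put. Off the keyway the shaft stops 18 mm in, key on the hub's face; turned under a light push (5 N) it drops in within about 0.08 rad of the keyway. The nose meets the spring 34 mm in; home (collar on hub) is 48 mm in.
- ejector (a joint): Spring plate in the bore, metres pressed down: 0 free, 0.014 with the shaft fully home. The spring takes about 3 N to start and 9 N at 0.014; it lifts the shaft again if it is let go.
- marker: yellow marker pen with a black cap, 135 mm long, 19 mm thick, lying in front of the stand; a bystander, leave it. Origin: centre of its underside.
- small_weight: small knob weight, 21 mm across, 26 mm high, standing on a rear corner of the drive base; a bystander, leave it. Origin: centre of its underside.
- jar: white jar, 52 mm across, 75 mm high, behind the work; a bystander, leave it. Origin: centre of its underside.
- tape: tape measure, 64 x 76 x 33 mm, behind the work; a bystander, leave it. Origin: centre of its underside.
- cube_a: mortar cube, 50 mm, at the right; a bystander, leave it. Origin: centre of its underside.
- slice: slice of a concrete core, 47 mm across, 31 mm high, at the right; a bystander, leave it. Origin: centre of its underside.
Not all that is in view belongs to the job. Leave any yellow look-alike of the keyed_shaft alone.

How it is judged:
By the outcome, as a careful person would: the job done as asked, in the order asked, and still so for the second after the job is handed in, while the arm keeps its last pose, push and grip.
It also fails if it takes over 51 s, if anything falls off the work surface, if the arm or the gripper's body presses on something with over 40 N, if the wrist force passes 120 N, or if a joint passes its speed limit or range.

### The arm

A 6-joint arm with a two-finger parallel gripper is mounted at the origin on a cart in front of the work surface, level with it; the furniture and walls round the work are solid. World frame = base frame: x ahead of the robot, y to its left, z up, the work surface at z = 0. Lengths are in m, angles in rad, forces in N, time in s.
With the tool pointing down it reaches from about 0.35 to 0.85 m from the base axis. Payload 8.1 kg.
Tool frame: the origin (TCP) lies on the mounting face of the last link; the fingertips stand 186 mm ahead of it and the grasp point (between the pads) lies 167 mm ahead of it (grip_point_offset is the distance from the TCP to the grasp point, in m); z points along the fingers, y is the direction in which the jaws open and shut (so a half turn about z gives the same grasp; the last joint's range is limited). The gripper opens to 93 mm and grips with 3 to 60 N. Pads are 15 mm wide; open, the fingers measure 128 mm over their backs; the gripper's body (75 mm by 188 mm) begins 65 mm behind the grasp point.
Start: joints at [1.122, 0.13, 1.488, -0, 1.523, -0.085], TCP at [0.213, 0.561, 0.405] pointing down, gripper open.
Joint ranges: [-2.96, 2.96], [-0.89, 2.26], [0.02, 2.5], [-1.34, 4.48], [0, 2.73], [-2.66, 2.66]. Speed limits (rad/s): [2.39, 2.39, 2.79, 3.14, 3.14, 3.14].

### API

Orientations are given as a rotation vector (axis times angle).
In Python, from plant import read_state, read_camera, close_job, grip_point_offset gives the robot as it stands.
- The arm moves only by the shell command python3 -m creep 'ROWS' [OPENING] [FORCE]. ROWS is JSON, a list of rows, each a list of 2 entries, a list of its own where there are three numbers: the shift along the tool's x, y, z in cm, then the turn, a rotation vector about the tool's x, y, z in degrees. In form: [[[tx, ty, tz], [rx, ry, rz]], ...]. A call has 1 to 12 rows; each row shifts and turns the commanded pose from where the row before left it, along the tool's axes as they then stand; what a row does not reach is not made up. A row lasts 1/12 s, in which the tool goes at most 41.7 mm and 7.16 degrees, less where a joint would pass 70% of its speed; a pose out of reach is approached as far as the arm can. A call is refused whole if a number of a shift passes 4.17 or a number of a turn 7.16, either way. A call with a gripper value outside its range is refused whole. OPENING is the opening in per cent of the stroke, from 0 (shut) to 100 (fully open), set as the call begins (- or left out, the last holds). The fingers move at their own pace and stop on an object; FORCE is the grip in N (left out, the last holds). Time passes only in rows, so rows that do not move let the fingers close. It gives the time, the measured TCP pose, the force and the opening at its end, in the units of the state.
- read_state(): the state, without advancing time (a new reading comes with each control period).
- read_camera(name): name is "scene" or "top" or "wrist"; returns a dict with "img" (420x560x3 uint8, red, green, blue), "K" (3x3 intrinsics, pixels), "T" (4x4, takes a point from camera to world coordinates). Camera axes: x right, y down, z forward; pixel columns grow to the right and rows downward; lengths in m; the calibration is good to about 2 mm. A picture is of the moment at which its call begins. There is no depth.
- close_job(): hands the job in, once; it reports no verdict.
The state is a dict: "t": time; "q": joint angles; "dq": joint speeds; "joint_torque": joint torques, N m; "tool_pos": TCP position; "orientation": TCP orientation; "force": force on the tool from outside, world axes, zero at the start; "wrist_torque": the same for the moment, N m; "opening": finger opening in m.
Only numpy, scipy, OpenCV 4.12 (cv2) and the standard library are available. Lean on these libraries where they do the work, as an engineer would, in place of code of your own. Each camera call takes 0.05 s, during which the arm holds its last target.

## Working session

There is one attempt and no reset: what is moved stays moved. The work goes in short steps, Python scripts to look and compute and a shell command to move; the robot and the scene stay as the last step left them, time stands still between calls to the robot, and variables do not carry over. Pictures are saved under pics/ and viewed, and the job is handed in when it is done.

```bash
mkdir -p pics; ls; python3 - <<'E'
from plant import *
import cv2
print(read_state(), grip_point_offset)
for n in ["scene","top","wrist"]:
    c=read_camera(n); cv2.imwrite(f"pics/{n}0.png",c["img"][:,:,::-1]); print(n,c["K"],c["T"])
E
```

```text
pics
{'t': 0.0, 'q': array([ 1.12160000e+00,  1.31118403e-01,  1.48927645e+00, -3.59952000e-05,
        1.52296345e+00, -8.53945412e-02]), 'dq': array([-3.83527489e-05, -1.11165588e-03,  7.57576230e-04,  5.61166944e-04,
        1.81463214e-03,  5.53593152e-04]), 'joint_torque': array([-1.35536728e-03, -5.59880698e+01, -4.91736603e+01,  7.62802572e-02,
        3.63083789e-02, -2.41112293e-04]), 'tool_pos': array([0.21338169, 0.56053243, 0.40371423]), 'orientation': array([-5.68231317e-01, -3.08933621e+00,  2.68953077e-03]), 'force': array([ 0.02808129, -0.45863077,  0.0415647 ]), 'wrist_torque': array([ 0.05847571, -0.05462169, -0.01338455]), 'opening': 0.0931652402555845} 0.1673
scene [[493.38139726   0.         286.99211351]
 [  0.         493.38139726 212.51680762]
 [  0.           0.           1.        ]] [[ 0.7459597  -0.35843788  0.56130777 -0.13049517]
 [-0.66597181 -0.39505378  0.63278279 -0.73142966]
 [-0.00506656 -0.84584561 -0.53340372  0.67748146]
 [ 0.          0.          0.          1.        ]]
top [[381.67908114   0.         275.5146401 ]
 [  0.         381.67908114 215.18631765]
 [  0.           0.           1.        ]] [[ 0.00396211 -0.99477408  0.10202369  0.41082208]
 [-0.99982714 -0.00208742  0.0184753  -0.05444638]
 [-0.01816579 -0.10207926 -0.99461039  0.94716584]
 [ 0.          0.          0.          1.        ]]
wrist [[370.19781472   0.         279.32428549]
 [  0.         370.19781472 203.03885316]
 [  0.           0.           1.        ]] [[ 0.35534635  0.90785699  0.22254137  0.15171803]
 [ 0.93473383 -0.3448029  -0.085928    0.58375635]
 [-0.00127743  0.23855115 -0.97112909  0.3844569 ]
 [ 0.          0.          0.          1.        ]]
```

View pics/scene0.png

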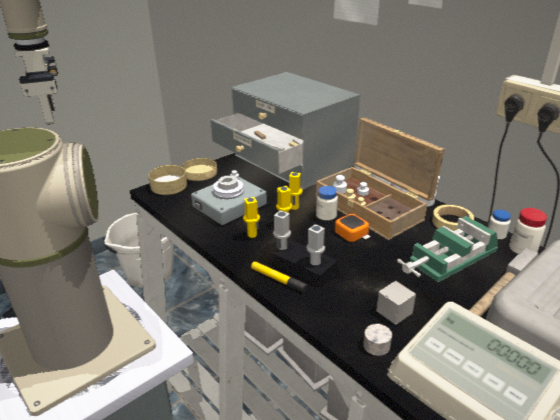

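View pics/top0.png

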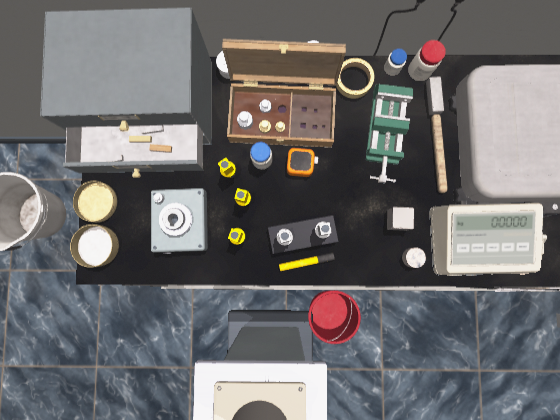

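View pics/wrist0.png

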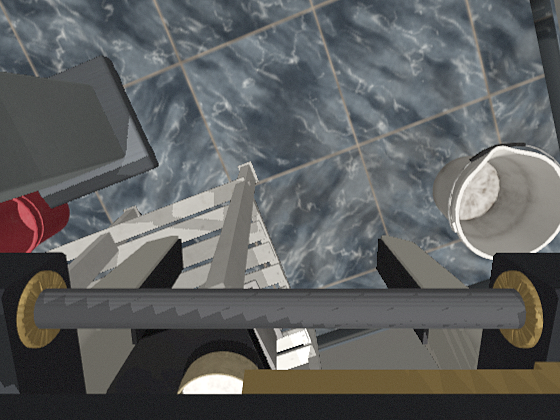

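```bash
python3 - <<'E'
import cv2,numpy as np
t=cv2.imread("pics/top0.png"); s=cv2.imread("pics/scene0.png")
a=cv2.resize(t[180:270,140:350],None,fx=3.8,fy=3.8,interpolation=cv2.INTER_CUBIC)
b=cv2.resize(s[160:290,185:345],None,fx=4.5,fy=4.5,interpolation=cv2.INTER_CUBIC)
cv2.imwrite("pics/za.png",a);cv2.imwrite("pics/zb.png",b)
E
```

```text
(no output)
```

View pics/za.png

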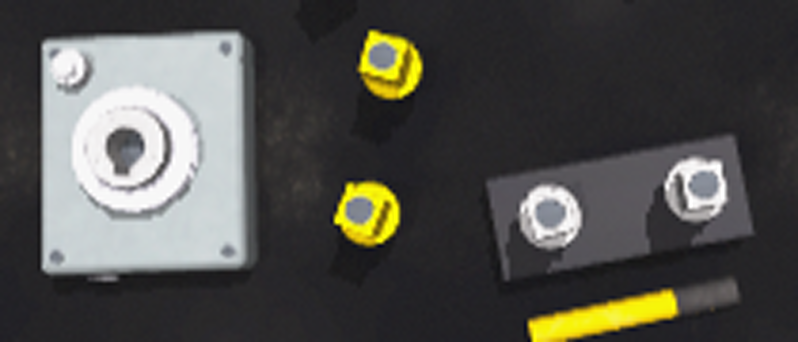

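View pics/zb.png

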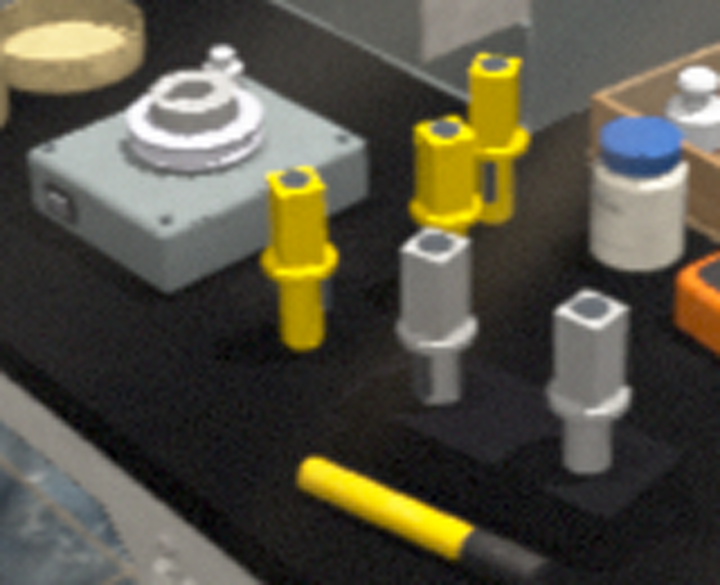

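```bash
python3 - <<'E'
import cv2,numpy as np
s=cv2.imread("pics/scene0.png")
cv2.imwrite("pics/zc.png",np.hstack([cv2.resize(s[205:275,x:x+40],None,fx=8,fy=8,interpolation=cv2.INTER_LANCZOS4) for x in(263,298)]))
t=cv2.imread("pics/top0.png")
cv2.imwrite("pics/zd.png",cv2.resize(t[215:265,262:342],None,fx=9,fy=9,interpolation=cv2.INTER_LANCZOS4))
cv2.imwrite("pics/ze.png",cv2.resize(t[180:262,144:214],None,fx=7,fy=7,interpolation=cv2.INTER_LANCZOS4))
E
```

```text
(no output)
```

View pics/zc.png

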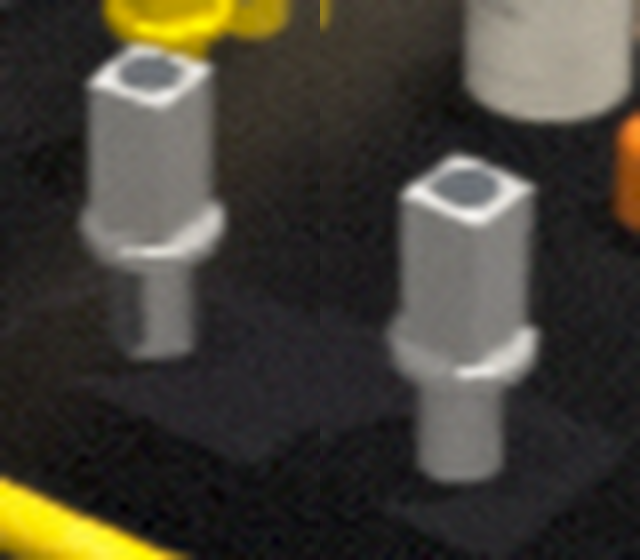

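View pics/zd.png

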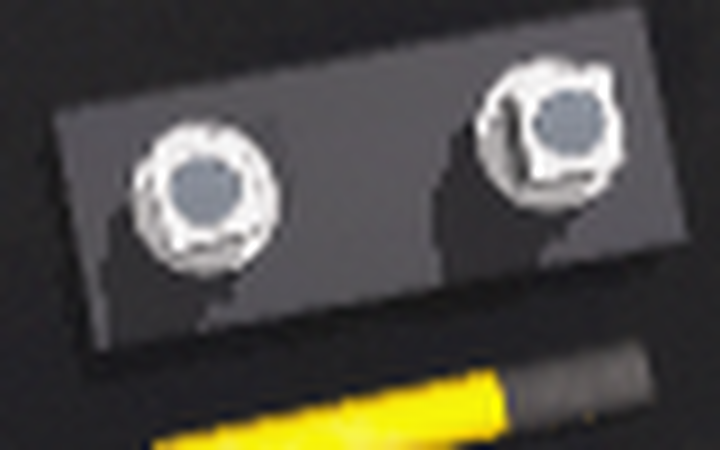

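View pics/ze.png

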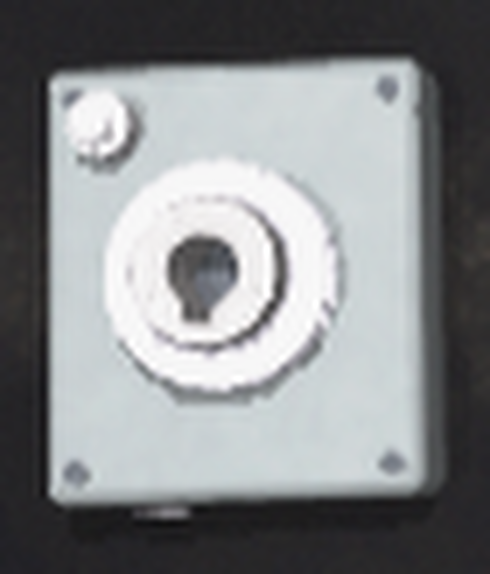

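```bash
cat >h.py <<'E'
import numpy as np,cv2
from plant import *
from scipy.spatial.transform import Rotation as Ro
def cast(c,uv,z):
    K,T=c["K"],c["T"]; uv=np.atleast_2d(uv).astype(float)
    d=np.c_[uv,np.ones(len(uv))]@np.linalg.inv(K).T@T[:3,:3].T; o=T[:3,3]
    return o+d*((z-o[2])/d[:,2])[:,None]
def proj(c,P):
    K,T=c["K"],c["T"]; p=(np.atleast_2d(P)-T[:3,3])@T[:3,:3]@K.T
    return p[:,:2]/p[:,2:]
def grip():
    s=read_state(); R=Ro.from_rotvec(s["orientation"]).as_matrix()
    return s,R,s["tool_pos"]+R[:,2]*grip_point_offset
def delta(target,yaw_dir=None):
    """shift (cm, tool axes) for grip point to target; turn about tool z (deg) to bring jaw y to +-yaw_dir"""
    s,R,g=grip(); d=R.T@(np.array(target)-g)*100
    print("grip",g.round(4),"toolx",R[:,0].round(3),"tooly",R[:,1].round(3),"z",R[:,2].round(4),"shift cm",d.round(2))
    if yaw_dir is not None:
        v=R.T@np.r_[yaw_dir,0]; print("turn deg",np.degrees(np.arctan2(-v[0],v[1])).round(2))
E
python3 - <<'E'
from h import *
top=read_camera("top"); sc=read_camera("scene")
def up(p,f,o): return (np.array(p,float)+.5)/f-.5+np.array(o)
print("L top",cast(top,up((205,190),9,(262,215)),.115),"R",cast(top,up((568,120),9,(262,215)),.115))
print("L scene",cast(sc,up((150,71),8,(263,205)),.115),"R",cast(sc,up((465-320,187),8,(298,205)),.115))
print("Lcorn",cast(sc,up([(90,85),(140,45),(213,70),(163,108)],8,(263,205)),.115))
print("bore top",cast(top,up((203,268),7,(144,180)),.08), "kw",cast(top,up((195,318),7,(144,180)),.08))
print("bore scene",cast(sc,up((193,92),4.5,(185,160)),.08))
print("base corners",cast(top,up([(48,75),(415,62),(420,490),(52,503)],7,(144,180)),.045))
print("stand corners",cast(top,up([(55,112),(640,8),(688,240),(98,350)],9,(262,215)),.03))
delta((0.3,0,.3))
E
```

```text
L top [[ 0.45135884 -0.05838694  0.115     ]] R [[ 0.46857688 -0.14624429  0.115     ]]
L scene [[ 0.44999654 -0.05876166  0.115     ]] R [[ 0.46548085 -0.14729129  0.115     ]]
Lcorn [[ 0.43365315 -0.05329571  0.115     ]
 [ 0.45662148 -0.04710681  0.115     ]
 [ 0.46275987 -0.06966873  0.115     ]
 [ 0.4405644  -0.07471691  0.115     ]]
bore top [[0.49311849 0.19782164 0.08      ]] kw [[0.47668502 0.19993195 0.08      ]]
bore scene [[0.48927663 0.19405077 0.08      ]]
base corners [[0.56298157 0.26368331 0.045     ]
 [0.56760927 0.13712852 0.045     ]
 [0.42133605 0.13200151 0.045     ]
 [0.41649018 0.25680916 0.045     ]]
stand corners [[ 0.4762507  -0.01861219  0.03      ]
 [ 0.5045656  -0.17512782  0.03      ]
 [ 0.44260837 -0.18715346  0.03      ]
 [ 0.41290278 -0.03042982  0.03      ]]
grip [0.2134 0.5605 0.2369] toolx [-0.935  0.356  0.   ] tooly [ 0.356  0.935 -0.001] z [-4.e-04 -8.e-04 -1.e+00] shift cm [-28.04 -49.31  -6.27]
```

```bash
python3 -m creep '[[[0,0,0],[0,0,6.8]],[[0,0,0],[0,0,6.8]],[[0,0,0],[0,0,6.8]],[[0,0,0],[0,0,6.8]],[[0,0,0],[0,0,6.8]],[[0,0,0],[0,0,6.8]],[[0,0,0],[0,0,6.8]],[[0,0,0],[0,0,6.8]]]'; python3 -c "
from h import *
delta((.4505,-.0586,.237),(.969,.247))"
```

```text
t: 0.92
tool_pos: [0.2134, 0.5607, 0.4045]
orientation: [1.925, 2.483, -0.001]
force: [-0.9, -0.3, 0.4]
opening: 0.093
grip [0.2134 0.5606 0.2372] toolx [-0.249  0.968 -0.   ] tooly [ 0.968  0.249 -0.   ] z [-2.e-04 -3.e-04 -1.e+00] shift cm [-6.588e+01  7.540e+00  4.000e-02]
turn deg 0.12
```

```bash
python3 -m creep '[[[-4,0.6,0],[0,0,0]],[[-4,0.6,0],[0,0,0]],[[-4,0.6,0],[0,0,0]],[[-4,0.6,0],[0,0,0]],[[-4,0.6,0],[0,0,0]],[[-4,0.6,0],[0,0,0]],[[-4,0.6,0],[0,0,0]],[[-4,0.6,0],[0,0,0]],[[-4,0.6,0],[0,0,0]],[[-4,0.6,0],[0,0,0]],[[-4,0.6,0],[0,0,0]],[[-4,0.6,0],[0,0,0]]]'; python3 -c "
from h import *
delta((.4505,-.0586,.237),(.969,.247))
c=read_camera('wrist');cv2.imwrite('pics/w1.png',c['img'][:,:,::-1])"
```

```text
t: 1.92
tool_pos: [0.4055, 0.113, 0.405]
orientation: [1.917, 2.488, 0.001]
force: [1.6, 0.6, 0.6]
opening: 0.0931
grip [0.4057 0.113  0.2377] toolx [-0.255  0.967 -0.   ] tooly [0.967 0.255 0.001] z [ 9.e-04  2.e-04 -1.e+00] shift cm [-17.74  -0.04   0.07]
turn deg 0.47
```

View pics/w1.png

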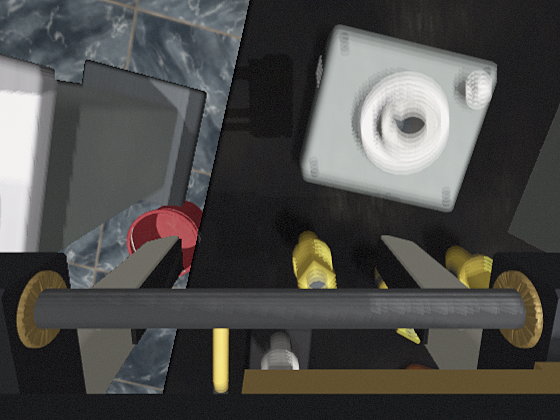

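```bash
python3 -m creep '[[[-3.6,0,0],[0,0,0]],[[-3.6,0,0],[0,0,0]],[[-3.5,0,0],[0,0,0]],[[-3.5,0,0],[0,0,0]],[[-3.5,0,0],[0,0,0]],[[0,0,0],[0,0,0]],[[0,0,0],[0,0,0]],[[0,0,0],[0,0,0]]]'; python3 -c "
from h import *
delta((.4505,-.0586,.095),(.969,.247))
c=read_camera('wrist');cv2.imwrite('pics/w2.png',c['img'][:,:,::-1])
c=read_camera('top');cv2.imwrite('pics/t2.png',c['img'][:,:,::-1])
c=read_camera('scene');cv2.imwrite('pics/s2.png',c['img'][:,:,::-1])"
```

```text
t: 2.63
tool_pos: [0.4503, -0.0561, 0.4045]
orientation: [-1.918, -2.487, -0.0]
force: [0.0, -0.3, -0.8]
opening: 0.0931
grip [ 0.4502 -0.056   0.2372] toolx [-0.254  0.967  0.001] tooly [ 0.967  0.254 -0.   ] z [-6.e-04  5.e-04 -1.e+00] shift cm [-0.27 -0.04 14.22]
turn deg 0.41
```

View pics/w2.png

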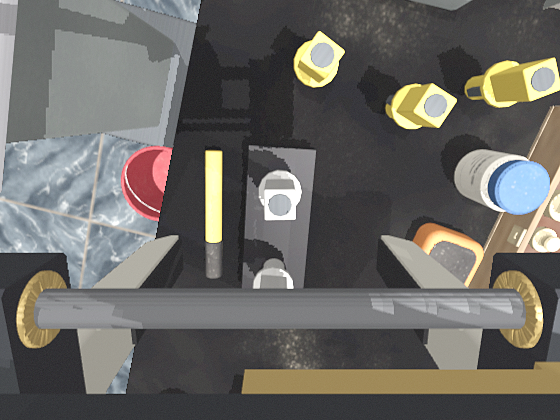

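View pics/s2.png

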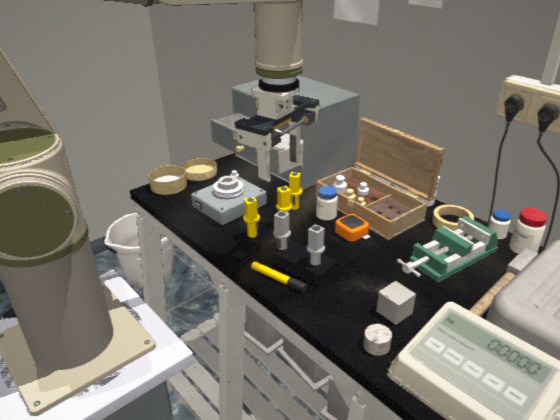

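```bash
python3 -c "
from h import *
c=read_camera('wrist')
print(cast(c,[(280,205),(323,55)],.115)); print(proj(c,[.4505,-.0586,.115]),proj(c,[.467,-.147,.115]),c['T'][:3])
i=cv2.imread('pics/w2.png');cv2.imwrite('pics/w2z.png',cv2.resize(i[140:300,230:330],None,fx=5,fy=5,interpolation=2)[:600*5])
i=cv2.imread('pics/w2.png');cv2.imwrite('pics/w2z.png',cv2.resize(i[145:235,230:330],None,fx=6,fy=6,interpolation=2))
"
```

```text
[[ 0.45121165 -0.05717433  0.115     ]
 [ 0.45243023  0.05274611  0.115     ]]
[[278.60120831 206.53793509]] [[270.32699434 313.61575551]] [[ 9.66459682e-01  2.49326297e-01  6.15798739e-02  4.33184527e-01]
 [ 2.56817978e-01 -9.38690874e-01 -2.30008627e-01  8.20267412e-03]
 [ 4.57266489e-04  2.38108883e-01 -9.71238359e-01  3.85408172e-01]]
```

View pics/w2z.png

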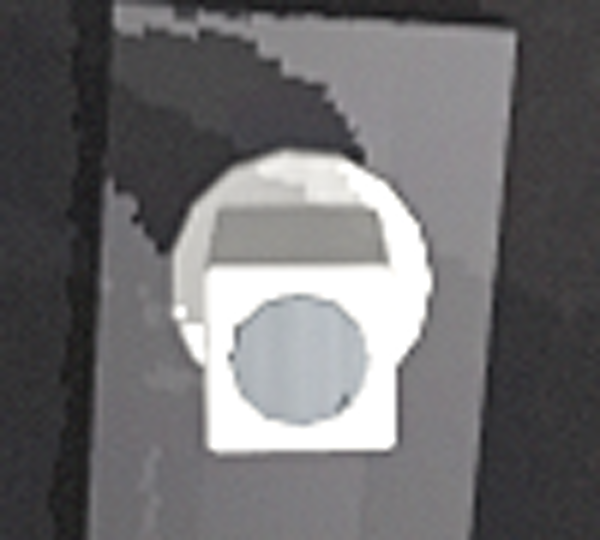

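```bash
python3 -m creep '[[[-0.2,0.05,3.5],[0,0,0]],[[0,0,3.5],[0,0,0]],[[0,0,3],[0,0,0]],[[0,0,2.5],[0,0,0]],[[0,0,1.5],[0,0,0]],[[0,0,0],[0,0,0]],[[0,0,0],[0,0,0]]]'; python3 -m creep '[[[0,0,0],[0,0,0]],[[0,0,0],[0,0,0]],[[0,0,0],[0,0,0]],[[0,0,0],[0,0,0]],[[0,0,0],[0,0,0]],[[0,0,0],[0,0,0]],[[0,0,0],[0,0,0]],[[0,0,0],[0,0,0]]]' 0 45;  python3 -c "
from h import *
delta((.4505,-.0586,.237),(.969,.247)); print(read_state())"
```

```text
t: 3.42
tool_pos: [0.4511, -0.0573, 0.2644]
orientation: [-1.915, -2.488, 0.001]
force: [-0.0, 0.1, 0.3]
opening: 0.0927
t: 4.08
tool_pos: [0.4514, -0.0581, 0.2648]
orientation: [1.918, 2.488, 0.0]
force: [0.7, -0.1, -0.1]
opening: 0.0444
grip [ 0.4514 -0.0581  0.0975] toolx [-0.255  0.967 -0.   ] tooly [0.967 0.255 0.   ] z [ 1.e-04 -0.e+00 -1.e+00] shift cm [ -0.02  -0.1  -13.95]
turn deg 0.45
{'t': 4.0833, 'q': array([-2.40721040e-01, -1.53166388e-01,  2.03247277e+00,  1.04565556e-05,
        1.26222479e+00, -4.98153824e-01]), 'dq': array([-0.00012717,  0.00053353,  0.00048073,  0.00025006, -0.00095052,
       -0.00065327]), 'joint_torque': array([ 6.20560575e-03, -3.76403940e+01, -4.55549777e+01,  5.93078462e-02,
        5.02966682e-02,  2.09534455e-04]), 'tool_pos': array([ 0.45143317, -0.05809621,  0.26479622]), 'orientation': array([1.91788959e+00, 2.48816716e+00, 5.33405215e-05]), 'force': array([ 0.71138784, -0.11476876, -0.06334401]), 'wrist_torque': array([-0.02581264,  0.02505912, -0.04026574]), 'opening': 0.044414174645164915}
```

```bash
python3 -m creep '[[[0,0,0],[0,0,0]],[[0,0,0],[0,0,0]],[[0,0,0],[0,0,0]],[[0,0,0],[0,0,0]],[[0,0,0],[0,0,0]],[[0,0,0],[0,0,0]]]'; python3 -m creep '[[[0,0,-1.2],[0,0,0]],[[0,0,-1.2],[0,0,0]],[[0,0,-3],[0,0,0]],[[0,0,-4],[0,0,0]],[[0,0,-4],[0,0,0]],[[0,0,0],[0,0,0]],[[0,0,0],[0,0,0]],[[0,0,0],[0,0,0]]]';  python3 -c "
from h import *
delta((.492,.196,.24),(.992,-.128)); 
c=read_camera('scene');cv2.imwrite('pics/s3.png',c['img'][:,:,::-1]);i=c['img'][:,:,::-1]
cv2.imwrite('pics/s3z.png',cv2.resize(i[120:290,220:340],None,fx=3.5,fy=3.5,interpolation=2))"
```

```text
t: 4.58
tool_pos: [0.4514, -0.0581, 0.2647]
orientation: [-1.918, -2.488, 0.0]
force: [-0.3, -0.4, 0.5]
opening: 0.024
t: 5.25
tool_pos: [0.4512, -0.058, 0.398]
orientation: [-1.917, -2.488, 0.0]
force: [-0.1, 0.7, -2.2]
opening: 0.0238
grip [ 0.4511 -0.058   0.2307] toolx [-0.255  0.967  0.   ] tooly [ 0.967  0.255 -0.001] z [-6.e-04  1.e-04 -1.e+00] shift cm [23.52 10.42 -0.93]
turn deg 22.11
```

View pics/s3z.png

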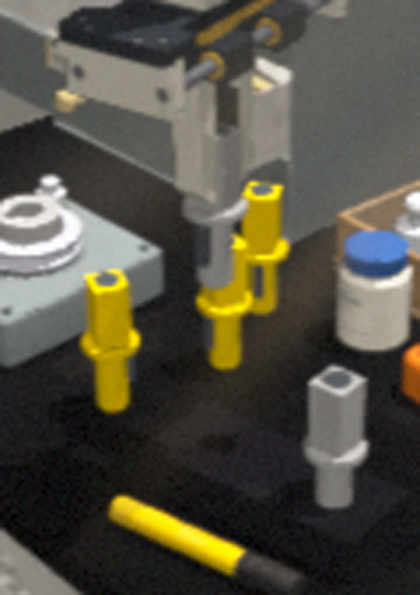

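```bash
python3 -m creep '[[[0,0,-0.3],[0,0,5.5]],[[0,0,-0.3],[0,0,5.5]],[[0,0,-0.3],[0,0,5.5]],[[0,0,0],[0,0,5.5]],[[0,0,0],[0,0,0]]]';  python3 -c "
from h import *
delta((.492,.196,.24),(.992,-.128)); 
"
```

```text
t: 5.72
tool_pos: [0.451, -0.0579, 0.4055]
orientation: [-2.36, -2.069, 0.003]
force: [0.0, -0.6, -1.7]
opening: 0.0235
grip [ 0.4504 -0.0578  0.2382] toolx [0.131 0.991 0.   ] tooly [ 0.991 -0.131 -0.004] z [-3.6e-03  9.0e-04 -1.0e+00] shift cm [25.71  0.81 -0.17]
turn deg -0.15
```

Move 22 cm along tool x (stopping 3.7 cm short), then look.

```bash
python3 -m creep '[[[3,0.1,0],[0,0,0]],[[4,0.1,0],[0,0,0]],[[4,0.2,0],[0,0,0]],[[4,0.2,0],[0,0,0]],[[4,0.2,0],[0,0,0]],[[3,0,0],[0,0,0]],[[0,0,0],[0,0,0]],[[0,0,0],[0,0,0]],[[0,0,0],[0,0,0]]]';  python3 -c "
from h import *
delta((.492,.196,.24),(.992,-.128)); 
c=read_camera('wrist');i=c['img'][:,:,::-1];cv2.imwrite('pics/w4.png',i);print(proj(c,[.492,.196,.08]))
c=read_camera('top');i=c['img'][:,:,::-1];cv2.imwrite('pics/t4.png',i)
"
```

```text
t: 6.47
tool_pos: [0.4867, 0.1591, 0.4061]
orientation: [-2.354, -2.079, 0.004]
force: [0.1, 0.2, -2.0]
opening: 0.0237
grip [0.4863 0.1589 0.2388] toolx [ 0.123  0.992 -0.001] tooly [ 0.992 -0.123 -0.003] z [-0.0028 -0.0011 -1.    ] shift cm [ 3.75  0.11 -0.12]
turn deg 0.27
[[281.39988046 146.93675525]]
```

View pics/w4.png

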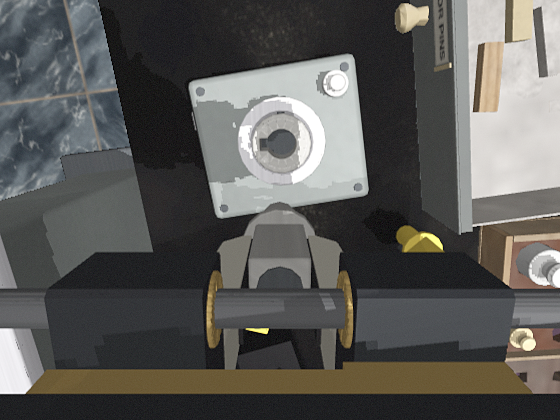

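```bash
python3 -c "
from h import *
i=cv2.imread('pics/w4.png');cv2.imwrite('pics/w4z.png',cv2.resize(i[108:178,250:320],None,fx=8.5,fy=8.5,interpolation=2))
"
```

```text
(no output)
```

View pics/w4z.png

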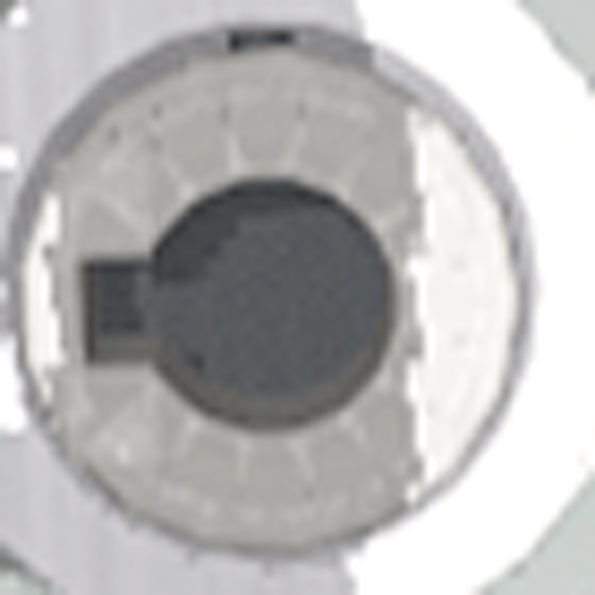

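```bash
python3 -c "
from h import *
c=read_camera('wrist')
u=lambda p:(np.array(p)+.5)/8.5-.5+np.array([250,108])
P=cast(c,[u((268.5,306)),u((83,312.5)),u((394,306)),u((268,180)),u((268,432))],.08);print(P,'diam',np.linalg.norm(P[3]-P[4]))
d=P[1]-P[0];print('kw',d, np.arctan2(-d[1],-d[0]))
s,R,g=grip();print('tooly yaw',np.arctan2(R[1,1],R[0,1]))
delta((P[0,0],P[0,1],.24),-d[:2]/np.linalg.norm(d))
# held shaft nose check in top, scene
for n in('top','scene'):
  c=read_camera(n);i=c['img'][:,:,::-1];cv2.imwrite('pics/%s5.png'%n,i); print(n,proj(c,g-[0,0,.0825]))
"
```

```text
[[0.49289524 0.197989   0.08      ]
 [0.47499254 0.19962389 0.08      ]
 [0.50494771 0.19646513 0.08      ]
 [0.49433622 0.20987218 0.08      ]
 [0.49132972 0.18589061 0.08      ]] diam 0.0241692919677096
kw [-0.0179027   0.00163489  0.        ] -0.09106818206151376
tooly yaw -0.12709537515181007
grip [0.4869 0.158  0.2399] toolx [ 0.127  0.992 -0.001] tooly [ 0.992 -0.127 -0.001] z [-8.e-04 -5.e-04 -1.e+00] shift cm [ 4.04  0.09 -0.01]
turn deg -2.06
top [[180.82225957 217.32830299]]
scene [[233.30341869 157.32106086]]
```

View pics/scene5.png

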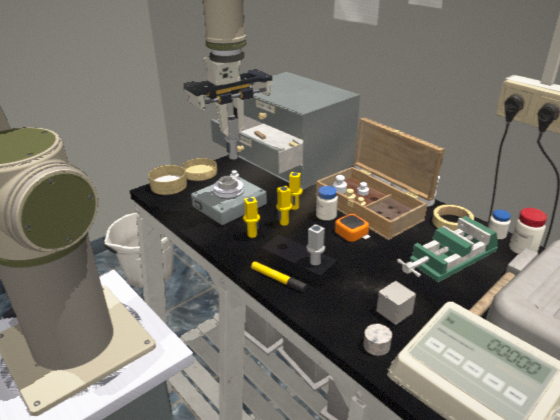

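```bash
python3 -m creep '[[[2,0.1,0],[0,0,-2]],[[2,0,0],[0,0,0]],[[0,0,2],[0,0,0]],[[0,0,3],[0,0,0]],[[0,0,0],[0,0,0]],[[0,0,0],[0,0,0]],[[0,0,0],[0,0,0]]]';  python3 -c "
from h import *
s,R,g=grip();print(s['force'],s['wrist_torque'])
delta((.493,.1979,.1625),(.996,-.0909)); 
for n in('top','scene','wrist'):
  c=read_camera(n);i=c['img'][:,:,::-1];cv2.imwrite('pics/%s6.png'%n,i); u=proj(c,g-[0,0,.08])[0];print(n,u)
  if n=='scene': cv2.imwrite('pics/s6z.png',cv2.resize(i[150:220,190:270],None,fx=8,fy=8,interpolation=2))
"
```

```text
t: 7.3
tool_pos: [0.4927, 0.1984, 0.3589]
orientation: [2.321, 2.116, 0.001]
force: [-0.3, 0.1, -2.1]
opening: 0.0241
[-0.27241748  0.11024027 -2.06307023] [-0.06412054  0.08927121  0.02122749]
grip [0.4928 0.1984 0.1916] toolx [0.092 0.996 0.   ] tooly [ 0.996 -0.092  0.001] z [ 6.e-04  1.e-04 -1.e+00] shift cm [-0.05  0.02  2.91]
turn deg -0.07
top [168.21907926 216.62763012]
scene [226.76022379 167.90224995]
wrist [278.14688936 217.92497882]
```

View pics/s6z.png

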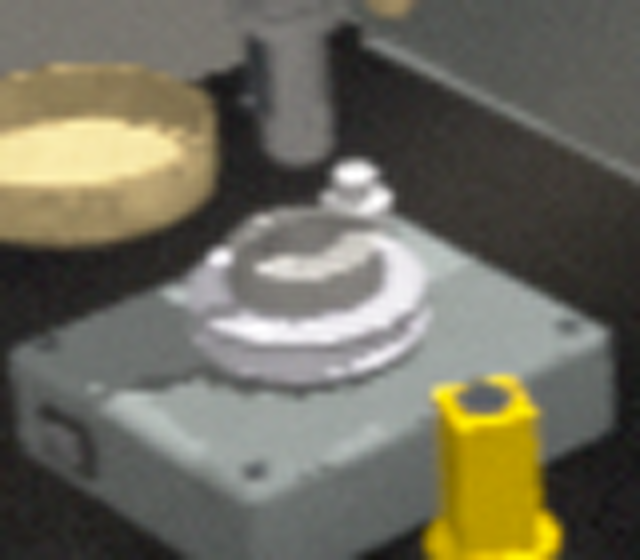

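View pics/wrist6.png

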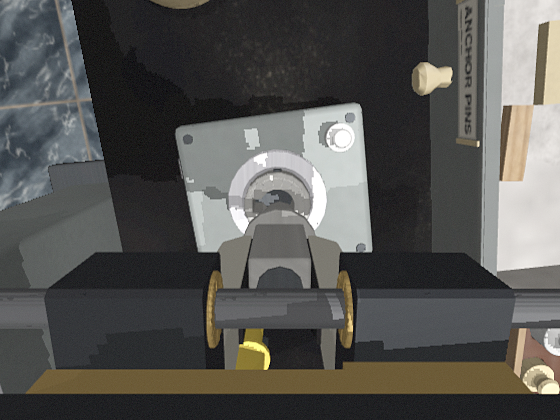

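```bash
python3 -m creep '[[[-0.05,0.02,1.5],[0,0,0]],[[0,0,1],[0,0,0]],[[0,0,0.4],[0,0,0]],[[0,0,0.3],[0,0,0]],[[0,0,0.3],[0,0,0]],[[0,0,0],[0,0,0]],[[0,0,0],[0,0,0]]]';  python3 -c "
from h import *
s,R,g=grip();print(s['force'],s['wrist_torque'])
delta((.493,.1979,.1445),(.996,-.0909)); "
```

```text
t: 8.03
tool_pos: [0.4927, 0.1983, 0.323]
orientation: [2.321, 2.117, 0.0]
force: [-0.5, -0.3, -1.6]
opening: 0.0238
[-0.49422792 -0.289789   -1.58738985] [-0.03356084  0.05943029  0.005389  ]
grip [0.4927 0.1983 0.1557] toolx [0.091 0.996 0.   ] tooly [ 0.996 -0.091  0.   ] z [ 2.e-04  0.e+00 -1.e+00] shift cm [-0.04  0.03  1.12]
turn deg -0.03
```

```bash
python3 -m creep '[[[0,0,0.3],[0,0,0]],[[0,0,0.3],[0,0,0]],[[0,0,0.2],[0,0,0]],[[0,0,0.2],[0,0,0]],[[0,0,0.2],[0,0,0]],[[0,0,0.2],[0,0,0]],[[0,0,0],[0,0,0]],[[0,0,0],[0,0,0]]]';  python3 -c "
from h import *
s,R,g=grip();print(s['force'],s['wrist_torque'])
delta((.493,.1979,.1445),(.996,-.0909)); "
```

```text
t: 8.7
tool_pos: [0.4925, 0.1983, 0.3086]
orientation: [-2.321, -2.117, 0.001]
force: [1.2, -0.1, -2.5]
opening: 0.024
[ 1.23211261 -0.14544908 -2.47385862] [-0.06399414  0.09363424 -0.0041959 ]
grip [0.4925 0.1982 0.1413] toolx [ 0.091  0.996 -0.   ] tooly [ 0.996 -0.091 -0.   ] z [-3.e-04 -1.e-04 -1.e+00] shift cm [-0.03  0.05 -0.32]
turn deg -0.03
```

```bash
python3 -m creep '[[[0,0,0.2],[0,0,0]],[[0,0,0.2],[0,0,0]],[[0,0,0.3],[0,0,0]],[[0,0,0.3],[0,0,0]],[[0,0,0],[0,0,0]],[[0,0,0],[0,0,0]]]';  python3 -c "
from h import *
s,R,g=grip();print(s['force'],s['wrist_torque'])
delta((.493,.1979,.1145),(.996,-.0909)); 
for n in('scene','wrist'):
  c=read_camera(n);i=c['img'][:,:,::-1];cv2.imwrite('pics/%s7.png'%n,i)
  if n=='scene': cv2.imwrite('pics/s7z.png',cv2.resize(i[150:220,190:270],None,fx=8,fy=8,interpolation=2))
"
```

```text
t: 9.2
tool_pos: [0.4925, 0.1982, 0.2983]
orientation: [-2.321, -2.117, 0.001]
force: [-0.7, -0.0, -1.8]
opening: 0.0235
[-0.65271033 -0.04662429 -1.82331159] [-0.08396214  0.05911352 -0.02954689]
grip [0.4923 0.1982 0.131 ] toolx [ 0.091  0.996 -0.   ] tooly [ 0.996 -0.091 -0.001] z [-7.e-04 -2.e-04 -1.e+00] shift cm [-0.02  0.07  1.65]
turn deg -0.03
```

View pics/s7z.png

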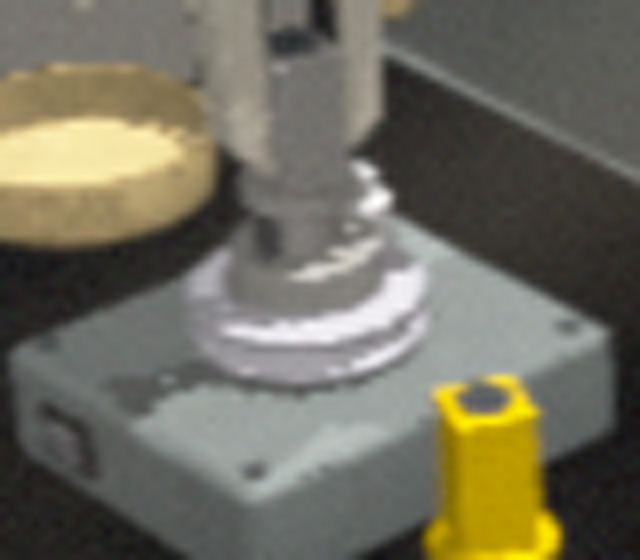

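```bash
python3 -m creep '[[[0,0,0.2],[0,0,0]],[[0,0,0.3],[0,0,0]],[[0,0,0.3],[0,0,0]],[[0,0,0.2],[0,0,0]],[[0,0,0.2],[0,0,0]],[[0,0,0.2],[0,0,0]],[[0,0,0],[0,0,0]],[[0,0,0],[0,0,0]]]' 0 60;  python3 -c "
from h import *
s,R,g=grip();print(s['force'],s['wrist_torque'])
delta((.493,.1979,.1145),(.996,-.0909)); 
"
```

```text
t: 9.97
tool_pos: [0.4929, 0.1984, 0.2852]
orientation: [2.32, 2.117, 0.002]
force: [0.1, 0.8, 4.7]
opening: 0.0241
[0.05629144 0.80476059 4.72233401] [-0.02523728 -0.09401901  0.08781691]
grip [0.4931 0.1985 0.1179] toolx [0.091 0.996 0.   ] tooly [ 0.996 -0.091  0.001] z [ 1.1e-03  4.0e-04 -1.0e+00] shift cm [-0.06 -0.    0.34]
turn deg -0.03
```

```bash
python3 -m creep '[[[0,0,0.2],[0,0,0]],[[0,0,0.1],[0,0,0]],[[0,0,0.1],[0,0,0]],[[0,0,0],[0,0,0]],[[0,0,0],[0,0,0]]]';  python3 -c "
from h import *
s,R,g=grip();print(s['force'],s['wrist_torque'])
delta((.493,.1979,.1145),(.996,-.0909)); "
```

```text
t: 10.38
tool_pos: [0.4929, 0.1984, 0.2817]
orientation: [2.32, 2.117, 0.002]
force: [-0.6, -0.1, 8.3]
opening: 0.0235
[-0.56781295 -0.0770184   8.28416063] [-0.13538923  0.29020236 -0.03210296]
grip [0.4931 0.1985 0.1144] toolx [0.091 0.996 0.   ] tooly [ 0.996 -0.091  0.001] z [ 1.1e-03  4.0e-04 -1.0e+00] shift cm [-0.06 -0.   -0.01]
turn deg -0.03
```

```bash
python3 -m creep '[[[0,0,0.1],[0,0,0]],[[0,0,0],[0,0,0]],[[0,0,0],[0,0,0]]]'; python3 -m creep '[[[0,0,0.1],[0,0,0]],[[0,0,0],[0,0,0]],[[0,0,0],[0,0,0]]]'
```

```text
t: 10.63
tool_pos: [0.4929, 0.1984, 0.2816]
orientation: [2.32, 2.117, 0.002]
force: [-5.7, -2.3, 16.4]
opening: 0.0235
t: 10.88
tool_pos: [0.4929, 0.1985, 0.2816]
orientation: [2.32, 2.117, 0.002]
force: [-9.2, -3.5, 25.7]
opening: 0.0234
```

```bash
python3 -m creep '[[[0,0,0],[0,0,0]],[[0,0,0],[0,0,0]],[[0,0,0],[0,0,0]],[[0,0,0],[0,0,0]],[[0,0,0],[0,0,0]],[[0,0,0],[0,0,0]],[[0,0,0],[0,0,0]],[[0,0,0],[0,0,0]],[[0,0,0],[0,0,0]],[[0,0,0],[0,0,0]],[[0,0,0],[0,0,0]],[[0,0,0],[0,0,0]]]';  python3 -c "
from h import *
s,R,g=grip();print(s['force'],s['wrist_torque'],g)
for n in('scene','top'):
  c=read_camera(n);i=c['img'][:,:,::-1];cv2.imwrite('pics/%s8.png'%n,i)
  if n=='scene': cv2.imwrite('pics/s8z.png',cv2.resize(i[150:220,190:270],None,fx=8,fy=8,interpolation=2))
"
```

```text
t: 11.88
tool_pos: [0.4929, 0.1984, 0.2816]
orientation: [2.32, 2.117, 0.002]
force: [-9.8, -2.5, 23.8]
opening: 0.0234
[-9.80262462 -2.52841128 23.79896996] [-0.63308087  1.88434994 -0.03605243] [0.49315179 0.19849076 0.11430332]
```

View pics/s8z.png

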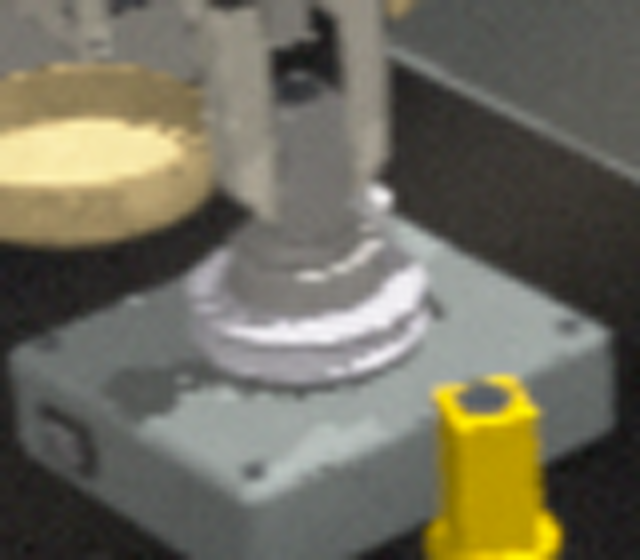

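View pics/scene8.png

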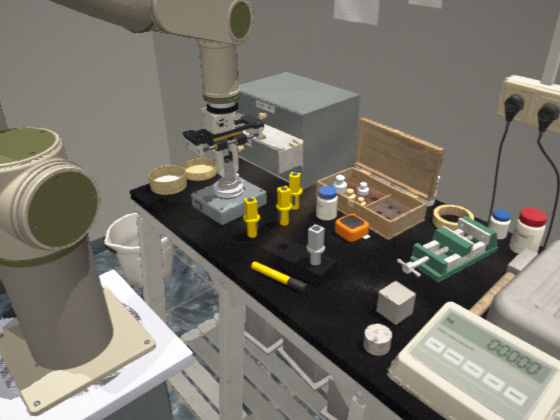

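```bash
python3 -c "
from plant import *
print(close_job()); s=read_state(); print(s['t'],s['force'],s['tool_pos'])"
```

```text
the job is handed in; nothing more can be done
None
the job is handed in; nothing more can be done
```

The keyed shaft is fully home in the pulley hub. The arm is still gripping it at the 60 N setting and pressing it down, so you can tighten the grub screw. I handed the job in at about 12 s of the 51 s limit.

I took the keyed shaft, the one nearer the drive, out of the stand. I turned it to the keyway angle measured in the wrist camera, 0.09 rad off world -x (roughly 0.13 rad off the base's own -x). The key went straight in at that angle, so I did no turning search on the hub face.

**What the last checks showed:**
- **Depth:** the shaft's lower end is about 32 mm above the bench, which matches the home depth of 48 mm. I worked this out from the arm's position and where the shaft was gripped.
- **Spring and stop:** the spring force built up to about 10 N. After that the shaft hit a hard stop, and further pushing raised the force without moving it. It then held steady for a second at about 24 N upward on the wrist.
- **Pictures:** the scene camera shows the collar sitting on the hub and the plain shaft still in the stand. The marker, yellow look-alikes and other things look unmoved by eye; I did not measure them.
- **Sideways load:** there is a side force of about 10 N and 1.9 N m at the wrist while pressing. I left it, because nothing was slipping.
- **Disagreement:** my first rough estimate of the hub position from the scene camera was about 5 mm off. The top and wrist cameras agreed to within 1 mm, so I used those.

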